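# Seat the viewing stones on their carved stands

## Robot

A 6-joint arm with a two-finger parallel gripper is mounted at the origin on the work surface. World frame = base frame: x ahead of the robot, y to its left, z up, the work surface at z = 0. Lengths are in m, angles in rad, forces in N, time in s.
With the tool pointing down it reaches from about 0.325 to 0.85 m from the base axis. Payload 4.4 kg.
Tool frame: the origin (TCP) lies midway between the tips of the shut fingers; the grasp point (between the pads) lies 19 mm behind it (bot.pinch_z is the distance from the TCP to the grasp point, in m); z points along the fingers, y is the line along which they close (so a half turn about z gives the same grasp; the last joint's range is limited). The gripper opens to 94 mm and grips with 3 to 60 N. Pads are 16 mm wide; open, the fingers measure 119 mm over their backs; the gripper's body (75 mm by 177 mm) begins 78 mm behind the grasp point.
Start: joints at [-1.409, 0.207, 1.542, -0, 1.393, -0.15], TCP at [0.176, -0.547, 0.205] pointing down, gripper open.
Joint ranges: [-2.73, 2.73], [-0.86, 2.22], [0.23, 2.46], [-1.11, 4.25], [0.08, 2.63], [-2.82, 2.82]. Speed limits (rad/s): [2.79, 2.79, 3.14, 3.14, 3.14, 3.14].

## Interface

Orientations are given as a unit quaternion [x, y, z, w].
In Python, from bench import sensors, cams, job, bot gives the robot as it stands.
- The arm moves only by the tool send_rows, never from a script. Its arguments are lists of equal length, an entry for each row: "offset": the shift along the tool's x, y, z in mm, a list of three; "turn": the turn, a rotation vector about the tool's x, y, z in degrees, a list of three; "hand": the opening, from 0 (shut) to 1 (fully open). A call has 1 to 20 rows; each row is the pose to reach, as a shift and turn from the pose commanded when the call began, along the tool's axes at that moment; what a row does not reach only later rows make up. A row lasts 1/10 s, in which the tool goes at most 50 mm and 8.59 degrees, less where a joint would pass 70% of its speed; a pose out of reach is approached as far as the arm can. A call with a gripper value outside its range is refused whole. The fingers move at their own pace and stop on an object; the grip force is fixed at half the most. Time passes only in rows, so rows that repeat a pose let the fingers close. It gives the time, the measured TCP pose, the force, the opening and the grip force at its end, in the units of the state.
- sensors.get_obs(): the state, without advancing time (a new reading comes with each control period).
- cams.grab_frame(name): name is "side" or "top" or "wrist"; returns a dict with "image" (480x640x3 uint8, blue, green, red), "intrinsics" (3x3 intrinsics, pixels), "k1" (the pictures are not rectified: a ray, as slopes to the right and down, at radius r is drawn at 1 + k1 r^2 times it, then the intrinsics apply), "R" (3x3) and "t" (3): a world point X has camera coordinates R X + t. Camera axes: x right, y down, z forward; pixel columns grow to the right and rows downward; lengths in m; the calibration is good to about 2 mm. A picture is of the moment at which its call begins. There is no depth.
- job.finish_job(): hands the job in; it is judged then, once.
The state is a dict: "time": time; "joints": joint angles; "qd": joint speeds; "joint_torque": joint torques, N m; "position": TCP position; "tcp_rot": TCP orientation; "ft_force": force on the tool from outside, world axes, zero at the start; "wrist_torque": the same for the moment, N m; "finger_gap": opening from 0.0 (shut) to 1.0 (fully open); "grip_force": force on a finger pad.
Only numpy, scipy, OpenCV 4.12 (cv2) and the standard library are available. Lean on these libraries where they do the work, as an engineer would, in place of code of your own. Each camera call takes 0.05 s, during which the arm holds its last target. There are 200 camera calls.

## Task

Seat each of the four grey stones in the wooden stand carved for it, the one whose recess has the stone's shape and size, so that it lies flat in the recess on its underside. Set the stones down rather than dropping them, and leave the wax jar and the cork block where they are.

Things in the scene. Friction and masses are not known exactly. Their poses are not given: they have to be found in the camera images.
- stone_small_round: small round grey stone with a domed top: diameter 42 mm, 36 mm high, about 0.12 kg. Flat underside; upright sides up to 26 mm. Origin: centre of its underside; z up.
- stone_large_round: large round grey stone with a domed top: diameter 62 mm, 42 mm high, about 0.28 kg. Flat underside; upright sides up to 26 mm. Origin: centre of its underside; z up.
- stone_long: long grey stone: 100 mm along its x, 40 mm along its y, sides upright to 22 mm then rounded, top ridge 36 mm high, about 0.30 kg. Flat underside. Origin: centre of its underside; z up.
- stone_square: square blocky grey stone: 50 mm along its x and its y, sides upright to 24 mm then rounded, narrower top 46 mm high, about 0.26 kg. Flat underside. Origin: centre of its underside; z up.
- stand_small_round: pale wooden stand, fixed to the table: a plate 78 x 78 mm, on short feet, with one carved recess in the middle, round, 58 mm in diameter, 8 mm clear of its stone on every side. Origin: centre of its underside, on the table; z up; flat recess floor 18 mm, rim (top face) 24 mm above the origin.
- stand_large_round: pale wooden stand, fixed to the table: a plate 98 x 98 mm, on short feet, with one carved recess in the middle, round, 78 mm in diameter, 8 mm clear of its stone on every side. Origin: centre of its underside, on the table; z up; flat recess floor 18 mm, rim (top face) 24 mm above the origin.
- stand_long: pale wooden stand, fixed to the table: a plate 136 mm along its x by 76 mm along its y, on short feet, with one carved recess in the middle, rectangular, 116 mm along x by 56 mm along y, 8 mm clear of its stone on every side. Origin: centre of its underside, on the table; z up; flat recess floor 18 mm, rim (top face) 24 mm above the origin.
- stand_square: pale wooden stand, fixed to the table: a plate 86 x 86 mm, on short feet, with one carved recess in the middle, square, 66 x 66 mm, sides along its x and y, 8 mm clear of its stone on every side. Origin: centre of its underside, on the table; z up; flat recess floor 18 mm, rim (top face) 24 mm above the origin.
- wax_jar: bystander: amber glass jar of wax with a black cap, 60 mm in diameter, 55 mm high, standing near the stones and stands. Origin: centre of its underside. Leave it alone.
- cork_block: bystander: cork sanding block, 60 mm (x) by 100 mm (y), 30 mm high, lying near the stones and stands. Origin: centre of its underside. Leave it alone. (A wood-handled gouge also lies at the far side, about x = 0.86 m.)
Things that resemble listed ones, but are neither listed nor needed, are in the scene too. What is shaped like the stone_square but pink or yellow is not meant. Leave any red look-alike of the stand_small_round alone.

How it is judged:
At the end, for the whole second after the job is handed in: Each stone lies in its own stand: centres within 12 mm, underside 15 to 20.5 mm above the stand's underside, upright within 0.08 rad; long stone along its recess within 0.25 rad, square one square to it (any quarter turn) within 0.3 rad; all released, at rest (horizontal distance between stone_small_round and stand_small_round below 0.012 m and z of stone_small_round in the frame of stand_small_round between 0.015 and 0.0205 m and angle between each of stone_small_round, stone_large_round, stone_long, stone_square's own z axis and vertical below 0.08 rad and linear speed of each of stone_small_round, stone_large_round, stone_long, stone_square below 0.02 m/s and angular speed of each of stone_small_round, stone_large_round, stone_long, stone_square below 0.2 rad/s and contact force between the fingers and stone_small_round below 0.05 N and horizontal distance between stone_large_round and stand_large_round below 0.012 m and z of stone_large_round in the frame of stand_large_round between 0.015 and 0.0205 m and contact force between the fingers and stone_large_round below 0.05 N and horizontal distance between stone_long and stand_long below 0.012 m and z of stone_long in the frame of stand_long between 0.015 and 0.0205 m and contact force between the fingers and stone_long below 0.05 N and horizontal distance between stone_square and stand_square below 0.012 m and z of stone_square in the frame of stand_square between 0.015 and 0.0205 m and contact force between the fingers and stone_square below 0.05 N and angle between the x axis of stone_long and the x axis of stand_long, either way round below 0.25 rad and (angle between the x axis of stone_square and the x axis of stand_square, either way round below 0.3 rad or angle between the x axis of stone_square and the y axis of stand_square, either way round below 0.3 rad)); the robot touches nothing.
It fails at once if the wax jar is pushed out of its place (more than 25 mm) (distance of wax_jar from where it was at the start of the episode above 0.025 m).
It fails at once if the cork block is pushed out of its place (more than 25 mm) (distance of cork_block from where it was at the start of the episode above 0.025 m).
It fails at once if a stone is dropped: falling free with its underside more than 50 mm above the table ((contact force between the fingers and stone_small_round below 0.02 N and height (world z) of stone_small_round above 0.05 m and linear speed of stone_small_round above 0.25 m/s) or (contact force between the fingers and stone_large_round below 0.02 N and height (world z) of stone_large_round above 0.05 m and linear speed of stone_large_round above 0.25 m/s) or (contact force between the fingers and stone_long below 0.02 N and height (world z) of stone_long above 0.05 m and linear speed of stone_long above 0.25 m/s) or (contact force between the fingers and stone_square below 0.02 N and height (world z) of stone_square above 0.05 m and linear speed of stone_square above 0.25 m/s)).
It also fails if it takes over 112 s, if anything falls off the work surface, if the arm or the gripper's body presses on something with over 40 N, if the wrist force passes 120 N, or if a joint passes its speed limit or range.

## Working session

There is one attempt and no reset: what is moved stays moved. The work goes in short steps, Python scripts to look and compute and a tool call to move; the robot and the scene stay as the last step left them, time stands still between calls to the robot, and variables do not carry over. Pictures are saved under pics/ and viewed, at most 15 in all, crops included, and the job is handed in when it is done.

Besides the shell and the picture viewer there is one more tool, called after "Emit:" as a command line: name --argument value ..., lists and objects as JSON in quotes. send_rows: Moves the arm, as the interface text tells. Its arguments: {"type":"object","properties":{"offset":{"type":"array","items":{"type":"array","items":{"type":"number"}}},"turn":{"type":"array","items":{"type":"array","items":{"type":"number"}}},"hand":{"type":"array","items":{"type":"number"}}},"required":["offset","turn","hand"]}

```bash
ls; mkdir -p pics
python3 - <<'E'
from bench import sensors,cams,job,bot
import cv2,pickle
o=sensors.get_obs();print(o)
for n in ["top","side"]:
    f=cams.grab_frame(n);cv2.imwrite(f"pics/{n}0.png",f["image"]);pickle.dump(f,open(f"{n}0.pkl","wb"))
    print(n,f["intrinsics"],f["k1"],f["R"],f["t"])
E
```

```text
pics
{'time': 0.0, 'joints': array([-1.40947786e+00,  2.07372890e-01,  1.54293045e+00, -7.70141759e-06,
        1.39348557e+00, -1.50493729e-01]), 'qd': array([-0.00145544,  0.00069953, -0.00042364,  0.00012343,  0.0017777 ,
        0.00011816]), 'joint_torque': array([ 1.09451830e-03, -3.70874298e+01, -2.81416529e+01,  6.99466676e-02,
        3.61529435e-02, -1.63137552e-04]), 'position': array([ 0.17626212, -0.54648458,  0.2043287 ]), 'tcp_rot': array([ 9.87870540e-01,  1.55275852e-01, -9.73299102e-06, -1.09809411e-03]), 'ft_force': array([ 0.36534765,  0.11466627, -0.30113091]), 'wrist_torque': array([-0.0091364 , -0.01845045,  0.05788619]), 'grip_force': 0.0, 'finger_gap': 0.9991277810738446}
top [[446.9039001    0.         318.30037564]
 [  0.         446.9039001  245.90867097]
 [  0.           0.           1.        ]] -0.10999769560804382 [[-0.02648649 -0.99878949 -0.04144893]
 [-0.98778794  0.0325181  -0.15237307]
 [ 0.15353646  0.03690693 -0.98745351]] [0.02684388 0.59054925 0.89956351]
side [[513.42070925   0.         318.75995816]
 [  0.         513.42070925 235.79305283]
 [  0.           0.           1.        ]] -0.013655456062524711 [[-0.99641544 -0.08431538  0.00687   ]
 [-0.06758022  0.74452831 -0.66416151]
 [ 0.05088413 -0.66224506 -0.74755755]] [0.56361652 0.05719406 1.24296891]
```

View pics/top0.png

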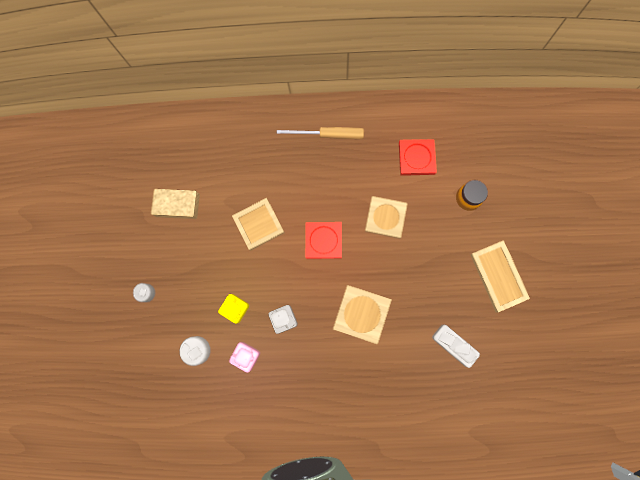

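View pics/side0.png

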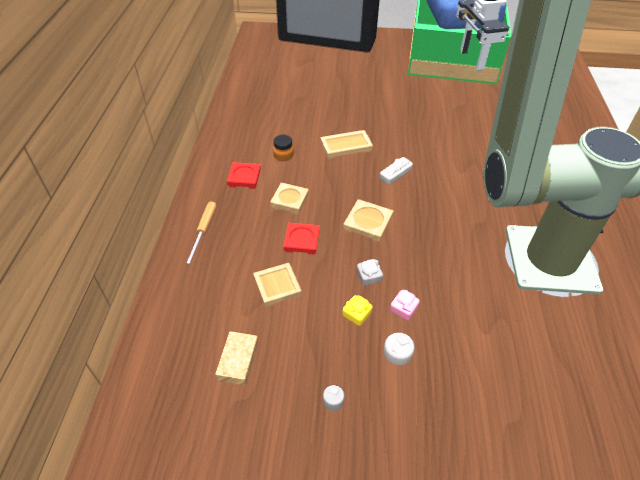

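The top view shows these candidates:
- **Grey stones:** small round (142,292), large round (194,351), square (282,319), long (457,346). The square's look-alikes are pink (244,357) and yellow (233,309), so I'll ignore those.
- **Pale stands:** small round (386,217), large round (362,314), long (500,276), square (258,223). The red look-alikes are at (418,157) and (324,240).
- **Bystanders:** jar (472,195) and cork (174,203).

Next I'll fit silhouettes in both views.

```bash
cat > vis.py <<'E'
import numpy as np,cv2,pickle
from scipy.optimize import minimize
def proj(f,X):
    c=X@f["R"].T+f["t"];s=c[:,:2]/c[:,2:];s=s*(1+f["k1"]*(s**2).sum(1,keepdims=True))
    K=f["intrinsics"];return s*[K[0,0],K[1,1]]+[K[0,2],K[1,2]]
def unproj(f,uv,z):
    K=f["intrinsics"];d=(np.array(uv,float)-[K[0,2],K[1,2]])/[K[0,0],K[1,1]];s=d.copy()
    for _ in range(20): s=d/(1+f["k1"]*(s@s))
    r=f["R"].T@np.r_[s,1];c=-f["R"].T@f["t"];return c+r*(z-c[2])/r[2]
def circ(r): a=np.linspace(0,2*np.pi,40,endpoint=False);return np.c_[np.cos(a),np.sin(a)]*r
def rect(a,b): return np.array([[a,b],[-a,b],[-a,-b],[a,-b]])/2
def st(*l): return np.vstack([np.c_[p,np.full(len(p),z)] for p,z in l])/1000
M=dict(
 stone_small_round=st((circ(21),0),(circ(21),26),(circ(8),36)),
 stone_large_round=st((circ(31),0),(circ(31),26),(circ(12),42)),
 stone_long=st((rect(100,40),0),(rect(100,40),22),(rect(70,10),36)),
 stone_square=st((rect(50,50),0),(rect(50,50),24),(rect(24,24),46)),
 stand_small_round=st((rect(78,78),6),(rect(78,78),24)),
 stand_large_round=st((rect(98,98),6),(rect(98,98),24)),
 stand_long=st((rect(136,76),6),(rect(136,76),24)),
 stand_square=st((rect(86,86),6),(rect(86,86),24)))
def pts(n,p):
    c,s=np.cos(p[2]),np.sin(p[2]);m=M[n]
    return np.c_[m[:,0]*c-m[:,1]*s+p[0],m[:,0]*s+m[:,1]*c+p[1],m[:,2]+(p[3] if len(p)>3 else 0)]
def hull(f,X): return cv2.convexHull(proj(f,X).astype(np.float32))[:,0]
def mask(f,n):
    h=cv2.cvtColor(f["image"],cv2.COLOR_BGR2HSV);H,S,V=[h[...,i].astype(int) for i in range(3)]
    return ((S<50)&(V>80)) if n.startswith("stone") else ((H>9)&(H<28)&(V>160)&(S>40))
def fit(n,frames,uv,yaws,zoff=None,S=4):
    f0=frames[0];x0=unproj(f0,uv,.02)
    rois=[]
    for f in frames:
        c=proj(f,x0[None])[0];o=np.round(c-60).astype(int)
        m=mask(f,n).astype(np.uint8)[max(o[1],0):o[1]+120,max(o[0],0):o[0]+120];o=np.maximum(o,0)
        m=cv2.morphologyEx(m,cv2.MORPH_CLOSE,np.ones((5,5)))
        k,l,stt,ce=cv2.connectedComponentsWithStats(m)
        j=min(range(1,k),key=lambda i:np.hypot(*(ce[i]+o-c))-(stt[i,4]>150)*1000)
        m=(l==j).astype(np.uint8);hc=np.vstack(cv2.findContours(m,cv2.RETR_EXTERNAL,cv2.CHAIN_APPROX_NONE)[0])
        m=cv2.fillPoly(m,[hc],1)
        rois.append((f,o,cv2.resize(m,None,fx=S,fy=S,interpolation=cv2.INTER_LINEAR)))
    def cost(p):
        t=0
        for f,o,m in rois:
            h=((hull(f,pts(n,np.r_[p[:2],p[2]/10]))-o+.5)*S-.5)
            r=cv2.fillConvexPoly(np.zeros_like(m),np.round(h*16).astype(np.int32),1,shift=4)
            t+=1-(r&m).sum()/((r|m).sum())
        return t/len(rois)
    best=None
    for y in yaws:
        s=minimize(cost,[x0[0],x0[1],y*10],method="Nelder-Mead",options=dict(initial_simplex=[[x0[0],x0[1],y*10],[x0[0]+.01,x0[1],y*10],[x0[0],x0[1]+.01,y*10],[x0[0],x0[1],y*10+2]],xatol=1e-4,fatol=1e-4))
        if best is None or s.fun<best.fun: best=s
    p=best.x.copy();p[2]/=10;return p,best.fun
E
python3 - <<'E'
from vis import *
ft,fs=[pickle.load(open(f"{n}0.pkl","rb")) for n in("top","side")]
UV=dict(stone_small_round=(142,292),stone_large_round=(194,351),stone_long=(457,346),stone_square=(282,319),
stand_small_round=(386,217),stand_large_round=(362,314),stand_long=(500,276),stand_square=(258,223))
im=[cv2.resize(f["image"],None,fx=2,fy=2) for f in (ft,fs)];res={}
for n,uv in UV.items():
    ys=[0] if n in("stone_small_round","stone_large_round") else np.arange(0,np.pi/(1 if "long" in n else 2),.35)
    p,c=fit(n,[ft,fs],uv,ys);a,_=fit(n,[ft],uv,[p[2]]);b,_=fit(n,[fs],proj(ft,np.r_[p[:2],.02][None])[0],[p[2]]) if 0 else (p,0)
    res[n]=p;print(n,p[:2].round(4),np.degrees(p[2]).round(1),"cost",round(c,3),"top only",a[:2].round(4),np.degrees(a[2]).round(1))
    for f,i in zip((ft,fs),im): cv2.polylines(i,[np.round(hull(f,pts(n,p))*2+.5).astype(int)],1,(255,0,0),1)
pickle.dump(res,open("res.pkl","wb"))
for n,uv,z in(("jar",(474,190),.055),("cork",(174,203),.03)): print(n,unproj(ft,uv,z))
cv2.imwrite("pics/ov_top.png",im[0][360:760,240:1080]);
cv2.imwrite("pics/ov.png",np.vstack([cv2.resize(im[0][360:760,240:1070],(800,386)),]))
E
```

```text
stone_small_round [0.5042 0.4019] 10.0 cost 0.111 top only [0.5042 0.4036] 13.8
stone_large_round [0.3758 0.2837] 7.3 cost 0.077 top only [0.3759 0.2855] 9.1
stone_long [ 0.3727 -0.2776] 49.2 cost 0.11 top only [ 0.3726 -0.2756] 47.6
stone_square [0.4399 0.0902] 108.5 cost 0.118 top only [0.4403 0.0915] 111.6
stand_small_round [ 0.5825 -0.0945] 41.3 cost 0.913 top only [ 0.5778 -0.1189] 21.4
stand_large_round [ 0.4014 -0.0479] 32.4 cost 0.857 top only [ 0.4032 -0.0733] 47.8
stand_long [ 0.5383 -0.3109] 163.0 cost 0.856 top only [ 0.531  -0.3538] 168.8
stand_square [0.5805 0.2193] -58.7 cost 0.879 top only [0.5647 0.1154] -1.7
jar [ 0.69960015 -0.32723724  0.055     ]
cork [0.70159042 0.33118781 0.03      ]
```

View pics/ov.png

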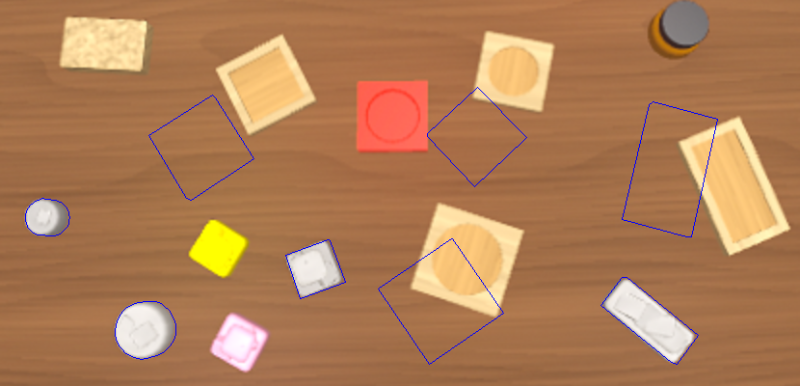

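The four grey stones fit well, including the square one at (315,268) in this crop. The yellow and pink blocks were left out. The stand mask caught the table as well, so I'll fix its threshold.

Run:
```python
from vis import *
ft,fs=[pickle.load(open(f"{n}0.pkl","rb")) for n in("top","side")]
h=cv2.cvtColor(ft["image"],cv2.COLOR_BGR2HSV)
for u,v in[(386,217),(372,204),(362,314),(345,295),(500,276),(258,223),(320,290),(430,280),(200,250)]: print(u,v,h[v,u])
h=cv2.cvtColor(fs["image"],cv2.COLOR_BGR2HSV)
for u,v in[(289,197),(277,207),(277,285),(368,217),(350,225),(345,145),(320,280),(320,180),(420,240)]: print(u,v,h[v,u])
```

```text
386 217 [ 18 132 254]
372 204 [ 23  78 255]
362 314 [ 18 132 254]
345 295 [ 21  81 255]
500 276 [ 18 132 254]
258 223 [ 18 130 255]
320 290 [ 12 143 169]
430 280 [ 13 141 165]
200 250 [ 13 143 166]
289 197 [ 22 110 254]
277 207 [ 16 105 165]
277 285 [ 23 105 255]
368 217 [ 23 105 255]
350 225 [ 28  37 255]
345 145 [ 22 111 254]
320 280 [ 11 131 165]
320 180 [ 10 137 169]
420 240 [ 10 133 150]
```

```bash
sed -i 's/((H>9)&(H<28)&(V>160)&(S>40))/((H>14)\&(H<35)\&(V>215))/' vis.py
python3 - <<'E'
from vis import *
ft,fs=[pickle.load(open(f"{n}0.pkl","rb")) for n in("top","side")]
UV=dict(stand_small_round=(386,217),stand_large_round=(362,314),stand_long=(500,276),stand_square=(258,223))
im=[cv2.resize(f["image"],None,fx=2,fy=2) for f in (ft,fs)];res=pickle.load(open("res.pkl","rb"))
for n,uv in UV.items():
    ys=np.arange(0,np.pi/(1 if "long" in n else 2),.35)
    p,c=fit(n,[ft,fs],uv,ys);a,_=fit(n,[ft],uv,[p[2]])
    res[n]=p;print(n,p[:2].round(4),np.degrees(p[2]).round(1),"cost",round(c,3),"top only",a[:2].round(4),np.degrees(a[2]).round(1))
pickle.dump(res,open("res.pkl","wb"))
for n,p in res.items():
    for f,i in zip((ft,fs),im): cv2.polylines(i,[np.round(hull(f,pts(n,p))*2+.5).astype(int)],1,(255,0,0),1)
cv2.imwrite("pics/ov2.png",np.vstack([cv2.resize(im[0][360:760,240:1070],(800,300)),cv2.resize(im[1][220:840,380:900],(800,300))]))
E
```

```text
stand_small_round [ 0.6574 -0.141 ] 76.6 cost 0.136 top only [ 0.657 -0.14 ] 76.4
stand_large_round [ 0.4463 -0.0791] 70.1 cost 0.101 top only [ 0.4463 -0.0784] 69.9
stand_long [ 0.5187 -0.3853] 200.1 cost 0.15 top only [ 0.518  -0.3829] 200.1
stand_square [0.65   0.1427] 26.0 cost 0.108 top only [0.6516 0.1442] 26.2
```

View pics/ov2.png

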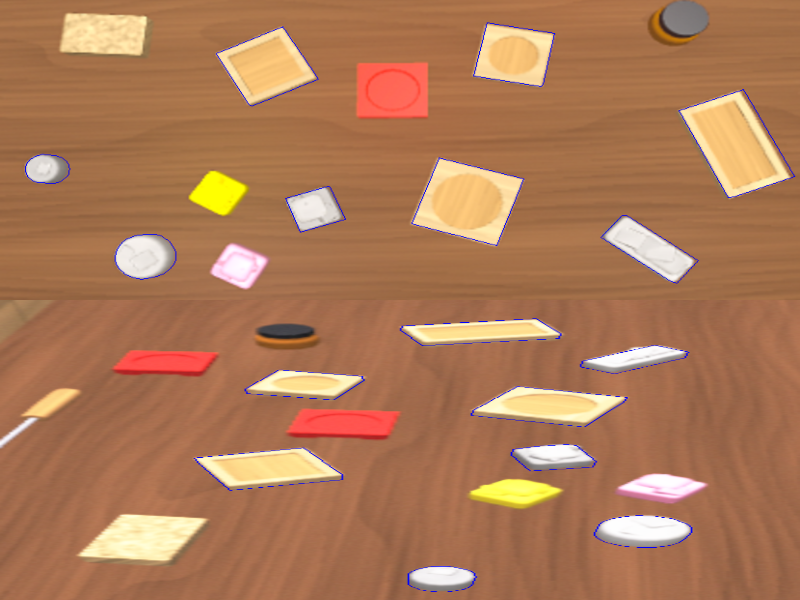

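All eight outlines fit to about a pixel in both views. Now a helper that turns world targets into moves.

```bash
cat > go.py <<'E'
import sys,numpy as np
from scipy.spatial.transform import Rotation as Ro
from bench import sensors
# args: x y z(mm) closing-angle(deg)
def plan(x,y,z,a,o=None):
    o=o or sensors.get_obs();R=Ro.from_quat(o["tcp_rot"]);d=R.inv().apply(np.array([x,y,z])-1000*o["position"])
    j1=np.arctan2(y,x);best=None
    for k in(-2,-1,0,1,2):
        ang=np.radians(a+180*k);j6=(j1-ang)
        if abs(j6)<2.6 and(best is None or abs(j6-o["joints"][5])<abs(best[0]-o["joints"][5])): best=(j6,ang)
    c,s=np.cos(best[1]),np.sin(best[1]);T=np.array([[-s,c,0],[c,s,0],[0,0,-1]]).T  # cols x,y,z
    T=np.c_[np.cross([c,s,0],[0,0,-1]),[c,s,0],[0,0,-1]]
    r=(R.inv()*Ro.from_matrix(T)).as_rotvec(degrees=True)
    print("offset",d.round(1),"turn",r.round(1),"j6",o["joints"][5].round(2),"->",round(best[0],2),"t",o["time"])
if __name__=="__main__": plan(*map(float,sys.argv[1:5]))
E
python3 -c "
import pickle,numpy as np
r=pickle.load(open('res.pkl','rb'))
for k,v in r.items(): print(k,(v[:2]*1000).round(1),np.degrees(v[2]).round(1))"
python3 go.py 372.7 -277 100 138.5
```

```text
stone_small_round [504.2 401.9] 10.0
stone_large_round [375.8 283.7] 7.3
stone_long [ 372.7 -277.6] 49.2
stone_square [439.9  90.2] 108.5
stand_small_round [ 657.4 -141. ] 76.6
stand_large_round [446.3 -79.1] 70.1
stand_long [ 518.7 -385.3] 200.1
stand_square [650.  142.7] 26.0
offset [ 269.6 -196.1  104.9] turn [ -0.1  -0.  -30.6] j6 -0.15 -> 0.09 t 0.1
```

Emit:
send_rows --offset '[[270, -196, 60], [270, -196, 60], [270, -196, 60], [270, -196, 60], [270, -196, 60], [270, -196, 60], [270, -196, 60], [270, -196, 60], [270, -196, 105], [270, -196, 105], [270, -196, 105], [270, -196, 105]]' --turn '[[0, 0, -8], [0, 0, -16], [0, 0, -24], [0, 0, -30.6], [0, 0, -30.6], [0, 0, -30.6], [0, 0, -30.6], [0, 0, -30.6], [0, 0, -30.6], [0, 0, -30.6], [0, 0, -30.6], [0, 0, -30.6]]' --hand '[1, 1, 1, 1, 1, 1, 1, 1, 1, 1, 1, 1]'

```text
time: 1.3
position: [0.3736, -0.2794, 0.1019]
tcp_rot: [0.912, 0.41, 0.0, 0.001]
ft_force: [-1.2, 0.1, 0.2]
finger_gap: 1.0
grip_force: 0.0
```

```bash
python3 go.py 372.7 -277 10 138.5
python3 - <<'E'
from bench import cams
import cv2
f=cams.grab_frame("wrist");cv2.imwrite("pics/w1.png",f["image"])
E
```

```text
offset [ 1.2 -2.5 91.9] turn [ 0.1  0.  -0.1] j6 -0.1 -> 0.09 t 1.3
```

View pics/w1.png

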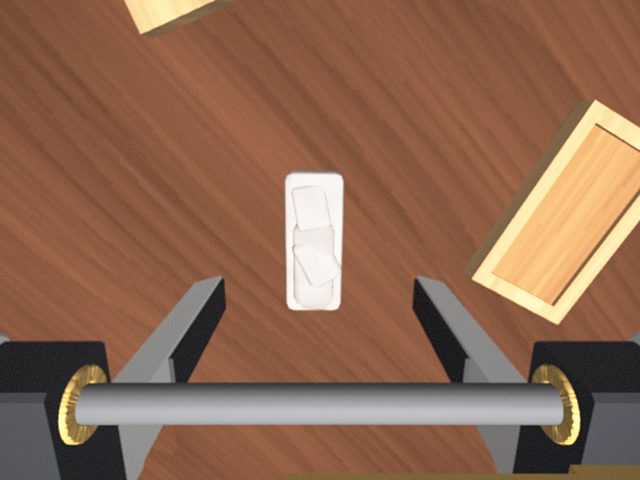

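The wrist view shows the long stone at (314,240), centred between the fingers and parallel to the pads. I'll descend and grip.

Emit:
send_rows --offset '[[0, 0, 30], [0, -2, 60], [0, -2, 80], [0, -2, 90], [0, -2, 90], [0, -2, 90], [0, -2, 90]]' --turn '[[0, 0, 0], [0, 0, 0], [0, 0, 0], [0, 0, 0], [0, 0, 0], [0, 0, 0], [0, 0, 0]]' --hand '[1, 1, 1, 1, 1, 1, 1]'

```text
time: 2.05
position: [0.3729, -0.2779, 0.012]
tcp_rot: [0.912, 0.41, 0.001, 0.002]
ft_force: [0.2, -0.4, -0.0]
finger_gap: 1.002
grip_force: 0.0
```

```bash
python3 go.py 372.7 -277 10 138.5
```

```text
offset [ 0.6 -0.7  2. ] turn [ 0.2  0.  -0. ] j6 -0.1 -> 0.09 t 2.05
```

Emit:
send_rows --offset '[[0, 0, 2], [0, 0, 2], [0, 0, 2], [0, 0, 2], [0, 0, 2], [0, 0, 2], [0, 0, 2], [0, 0, 2], [0, 0, 2], [0, 0, 2], [0, 0, 2], [0, 0, 2]]' --turn '[[0, 0, 0], [0, 0, 0], [0, 0, 0], [0, 0, 0], [0, 0, 0], [0, 0, 0], [0, 0, 0], [0, 0, 0], [0, 0, 0], [0, 0, 0], [0, 0, 0], [0, 0, 0]]' --hand '[1, 0.3, 0.3, 0.3, 0.3, 0.3, 0.3, 0.3, 0.3, 0.3, 0.3, 0.3]'

```text
time: 3.25
position: [0.3717, -0.2766, 0.0084]
tcp_rot: [0.912, 0.41, -0.0, -0.0]
ft_force: [-0.4, -0.6, -0.6]
finger_gap: 0.42
grip_force: 30.0
```

```bash
python3 go.py 518.7 -385.3 100 110.1
```

```text
offset [ 16.1 182.1 -91.6] turn [-0.   0.  28.4] j6 -0.1 -> 0.58 t 3.25
```

Emit:
send_rows --offset '[[0, 0, -20], [0, 0, -45], [0, 0, -70], [0, 0, -90], [2, 20, -90], [5, 45, -90], [7, 75, -90], [9, 105, -90], [12, 135, -90], [14, 160, -90], [16, 175, -90], [16, 182, -90], [16, 182, -90], [16, 182, -90], [16, 182, -90]]' --turn '[[0, 0, 0], [0, 0, 0], [0, 0, 0], [0, 0, 0], [0, 0, 5], [0, 0, 10], [0, 0, 15], [0, 0, 20], [0, 0, 25], [0, 0, 28.4], [0, 0, 28.4], [0, 0, 28.4], [0, 0, 28.4], [0, 0, 28.4], [0, 0, 28.4]]' --hand '[0.3, 0.3, 0.3, 0.3, 0.3, 0.3, 0.3, 0.3, 0.3, 0.3, 0.3, 0.3, 0.3, 0.3, 0.3]'

```text
time: 4.75
position: [0.5177, -0.3845, 0.0981]
tcp_rot: [0.985, 0.174, -0.0, -0.001]
ft_force: [-0.4, 0.3, -4.1]
finger_gap: 0.422
grip_force: 30.0
```

```bash
python3 go.py 518.7 -385.3 28 110.1;  python3 - <<'E'
from bench import cams
import cv2
f=cams.grab_frame("wrist");cv2.imwrite("pics/w2.png",f["image"])
E
```

```text
offset [ 0.7  1.2 70.1] turn [-0.1  0.  -0. ] j6 0.45 -> 0.58 t 4.75
```

View pics/w2.png

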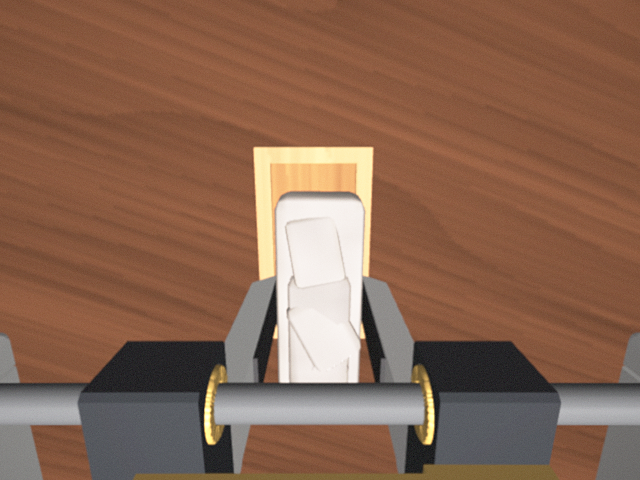

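The long stone (320,290) is held square over its stand (313,240). I'll check the offset with the wrist calibration, using the stand's far corners at (254,148) and (373,148).

Run:
```python
from vis import *
from bench import cams
f=cams.grab_frame("wrist");p=pickle.load(open("res.pkl","rb"))["stand_long"]
a,b=[unproj(f,u,.024) for u in((254,148),(373,148))];print(a,b,np.linalg.norm(a-b),f["intrinsics"][0],f["k1"])
d=(b-a)/np.linalg.norm(b-a);ang=np.degrees(np.arctan2(d[1],d[0]));x=np.array([-d[1],d[0]])
m=(a+b)[:2]/2;print(ang,m+.068*x,m-.068*x)
for q,z in(((276,240),.112),((363,240),.112)): print(unproj(f,q,z))
```

```text
[ 0.56760261 -0.3218933   0.024     ] [ 0.59372967 -0.39330844  0.024     ] 0.07604436057580902 [386.84741634   0.         318.77505472] 0.004828509013606888
-69.90507610603238 [ 0.64452662 -0.33423767] [ 0.51680566 -0.38096407]
[ 0.54139401 -0.35546072  0.112     ]
[ 0.55472414 -0.3918459   0.112     ]
```

```bash
python3 go.py 517.5 -383 27 110.1
```

```text
offset [ 0.2 -1.8 71.5] turn [-0.  0. -0.] j6 0.45 -> 0.58 t 4.85
```

Emit:
send_rows --offset '[[0, -2, 15], [0, -2, 35], [0, -2, 50], [0, -2, 60], [0, -2, 65], [0, -2, 68], [0, -2, 70], [0, -2, 71], [0, -2, 71], [0, -2, 71]]' --turn '[[0, 0, 0], [0, 0, 0], [0, 0, 0], [0, 0, 0], [0, 0, 0], [0, 0, 0], [0, 0, 0], [0, 0, 0], [0, 0, 0], [0, 0, 0]]' --hand '[0.3, 0.3, 0.3, 0.3, 0.3, 0.3, 0.3, 0.3, 0.3, 0.3]'

```text
time: 5.85
position: [0.5182, -0.3837, 0.028]
tcp_rot: [0.985, 0.174, 0.0, 0.0]
ft_force: [0.3, -0.8, -2.8]
finger_gap: 0.423
grip_force: 30.0
```

Emit:
send_rows --offset '[[0, 0, 1.5], [0, 0, 1.5], [0, 0, 1.5], [0, 0, 1.5], [0, 0, 1.5], [0, 0, 1.5], [0, 0, 1.5], [0, 0, 1.5], [0, 0, 1.5], [0, 0, -10], [0, 0, -40], [0, 0, -80], [0, 0, -80]]' --turn '[[0, 0, 0], [0, 0, 0], [0, 0, 0], [0, 0, 0], [0, 0, 0], [0, 0, 0], [0, 0, 0], [0, 0, 0], [0, 0, 0], [0, 0, 0], [0, 0, 0], [0, 0, 0], [0, 0, 0]]' --hand '[0.3, 0.3, 0.3, 0.75, 0.75, 0.75, 0.75, 0.75, 0.75, 0.75, 0.9, 1, 1]'

```text
time: 7.15
position: [0.5219, -0.3871, 0.1156]
tcp_rot: [0.985, 0.174, 0.004, 0.006]
ft_force: [0.6, -0.6, 1.2]
finger_gap: 0.969
grip_force: 0.0
```

```bash
python3 go.py 440 91 100 20;python3 go.py 440 91 100 110
python3 - <<'E'
from bench import cams
import cv2
f=cams.grab_frame("wrist");cv2.imwrite("pics/w3.png",f["image"])
E
```

```text
offset [  87.1 -477.4   10.2] turn [  0.8   0.3 -89.9] j6 0.45 -> -0.15 t 7.15
offset [  87.1 -477.4   10.2] turn [ 0.7 -0.4  0.1] j6 0.45 -> 1.43 t 7.15
```

View pics/w3.png

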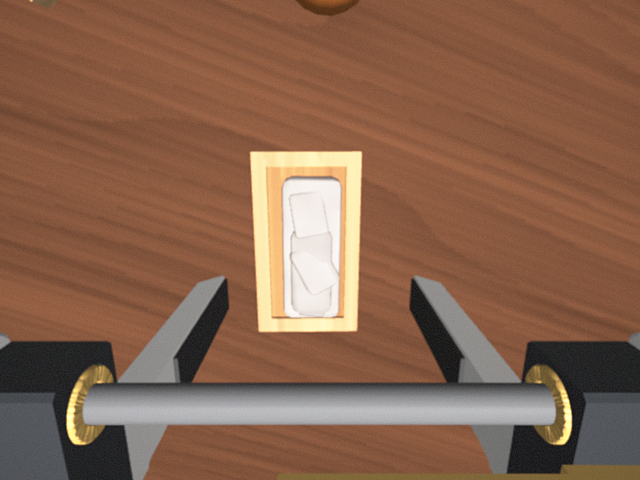

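The long stone lies in the recess of its stand (305,240), apparently a bit off-centre to the right at (312,247). I'll measure it.

Run:
```python
from vis import *
from bench import cams
f=cams.grab_frame("wrist");pickle.dump(f,open("w4.pkl","wb"))
cv2.imwrite("pics/w4.png",cv2.resize(f["image"][130:350,230:390],None,fx=2.7,fy=2.7))
```

```text
(no output)
```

View pics/w4.png

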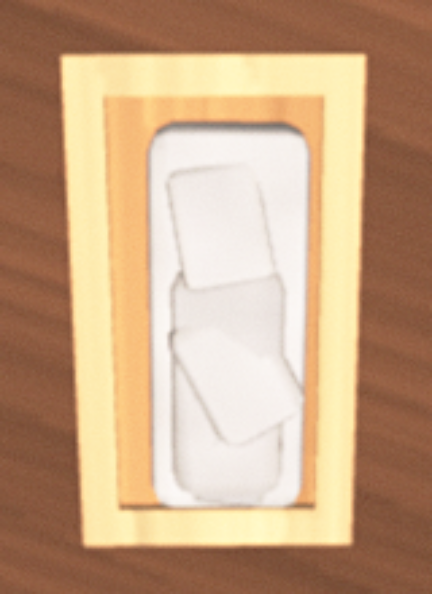

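The crop shows the stand's corners at (61,56), (367,56), (352,546) and (84,546). The stone spans x 149–309 at its top edge (y 127) and x 154–303 at its bottom edge (y 507).

Run:
```python
from vis import *
f=pickle.load(open("w4.pkl","rb"))
U=lambda q,z:np.mean([unproj(f,np.array(p)/2.7+[230,130]-.3,z)for p in q],0)
s=U([(61,56),(367,56),(352,546),(84,546)],.024)
for z in(.036,.040): 
    t=U([(149,129),(309,129),(303,507),(154,507)],z);d=(t-s)[:2]*1000
    a=np.radians(20.1);print(s,t,"along",d@[np.cos(a),np.sin(a)],"across",d@[-np.sin(a),np.cos(a)])
```

```text
[ 0.51672353 -0.38072317  0.024     ] [ 0.5185734  -0.38365997  0.036     ] along 0.7279393581727635 across -3.3936579596510783
[ 0.51672353 -0.38072317  0.024     ] [ 0.5197426  -0.38325088  0.04      ] along 1.9665135837038377 across -3.411290694403716
```

It's about 4 mm off centre, which is well within tolerance. Next is the square stone.

```bash
python3 go.py 440 91 100 20
```

```text
offset [  88.9 -473.7    8.3] turn [  0.3   0.1 -89.9] j6 0.45 -> -0.15 t 7.25
```

Emit:
send_rows --offset '[[7, -35, 0], [14, -75, 0], [22, -115, 0], [30, -155, 0], [37, -195, 0], [45, -235, 0], [52, -275, 0], [60, -315, 0], [67, -355, 0], [75, -395, 0], [82, -430, 0], [86, -455, 5], [88, -468, 8], [89, -474, 8], [89, -474, 8], [89, -474, 8], [89, -474, 8]]' --turn '[[0, 0, -7], [0, 0, -15], [0, 0, -23], [0, 0, -31], [0, 0, -39], [0, 0, -47], [0, 0, -55], [0, 0, -63], [0, 0, -71], [0, 0, -79], [0, 0, -86], [0, 0, -90], [0, 0, -90], [0, 0, -90], [0, 0, -90], [0, 0, -90], [0, 0, -90]]' --hand '[1, 1, 1, 1, 1, 1, 1, 1, 1, 1, 1, 1, 1, 1, 1, 1, 1]'

```text
time: 8.95
position: [0.4393, 0.0914, 0.0996]
tcp_rot: [0.574, 0.819, -0.0, 0.0]
ft_force: [-0.0, 1.0, 0.4]
finger_gap: 1.002
grip_force: 0.0
```

```bash
python3 go.py 440 91 10.5 20
python3 - <<'E'
from bench import cams
import cv2,pickle
f=cams.grab_frame("wrist");cv2.imwrite("pics/w5.png",f["image"]);pickle.dump(f,open("w5.pkl","wb"))
E
```

```text
offset [-0.6  0.5 89.1] turn [ 0.  0. -0.] j6 -0.34 -> -0.15 t 8.95
```

View pics/w5.png

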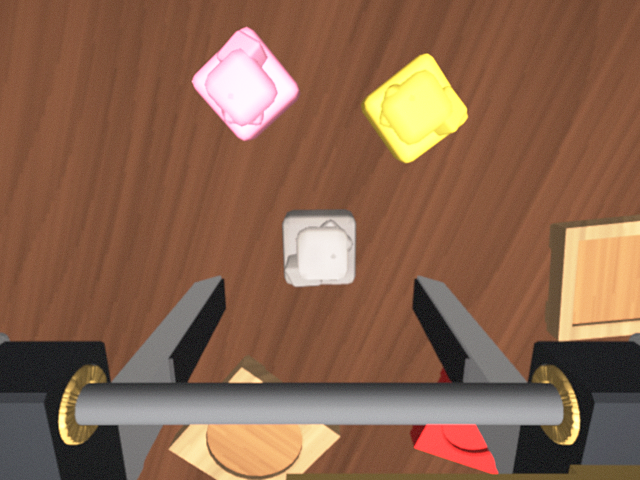

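The wrist view shows the grey square stone centred at (320,248) and aligned. Yellow (416,107) and pink (245,84) are clear of the fingers.

Emit:
send_rows --offset '[[0, 0, 30], [0, 0, 60], [0, 0, 80], [0, 0, 88], [0, 0, 89], [0, 0, 89], [0, 0, 89], [0, 0, 89], [0, 0, 89], [0, 0, 89], [0, 0, 89], [0, 0, 89], [0, 0, 89], [0, 0, 89]]' --turn '[[0, 0, 0], [0, 0, 0], [0, 0, 0], [0, 0, 0], [0, 0, 0], [0, 0, 0], [0, 0, 0], [0, 0, 0], [0, 0, 0], [0, 0, 0], [0, 0, 0], [0, 0, 0], [0, 0, 0], [0, 0, 0]]' --hand '[1, 1, 1, 1, 1, 1, 0.4, 0.4, 0.4, 0.4, 0.4, 0.4, 0.4, 0.4]'

```text
time: 10.4
position: [0.439, 0.0924, 0.0105]
tcp_rot: [0.573, 0.819, 0.0, 0.0]
ft_force: [0.1, -0.3, 1.6]
finger_gap: 0.531
grip_force: 30.0
```

```bash
python3 go.py 651 143.5 100 26.1
```

```text
offset [-24.7 216.7 -89.4] turn [ 0. -0. -6.] j6 -0.34 -> -0.24 t 10.4
```

Emit:
send_rows --offset '[[0, 0, -20], [0, 0, -45], [0, 0, -70], [0, 0, -89], [-3, 25, -89], [-6, 55, -89], [-10, 85, -89], [-13, 115, -89], [-17, 145, -89], [-20, 175, -89], [-23, 200, -89], [-25, 213, -89], [-25, 217, -89], [-25, 217, -89], [-25, 217, -89], [-25, 217, -89]]' --turn '[[0, 0, 0], [0, 0, 0], [0, 0, 0], [0, 0, 0], [0, 0, -3], [0, 0, -6], [0, 0, -6], [0, 0, -6], [0, 0, -6], [0, 0, -6], [0, 0, -6], [0, 0, -6], [0, 0, -6], [0, 0, -6], [0, 0, -6], [0, 0, -6]]' --hand '[0.4, 0.4, 0.4, 0.4, 0.4, 0.4, 0.4, 0.4, 0.4, 0.4, 0.4, 0.4, 0.4, 0.4, 0.4, 0.4]'

```text
time: 12.0
position: [0.6502, 0.1432, 0.0992]
tcp_rot: [0.529, 0.848, -0.0, -0.0]
ft_force: [-1.4, -0.1, -2.2]
finger_gap: 0.527
grip_force: 30.0
```

```bash
python3 go.py 651 143.5 29 26.1
python3 - <<'E'
from bench import cams
import cv2,pickle
f=cams.grab_frame("wrist");cv2.imwrite("pics/w6.png",f["image"]);pickle.dump(f,open("w6.pkl","wb"))
E
```

```text
offset [-0.1  0.9 70.2] turn [-0.1 -0.  -0. ] j6 -0.37 -> -0.24 t 12.0
```

View pics/w6.png

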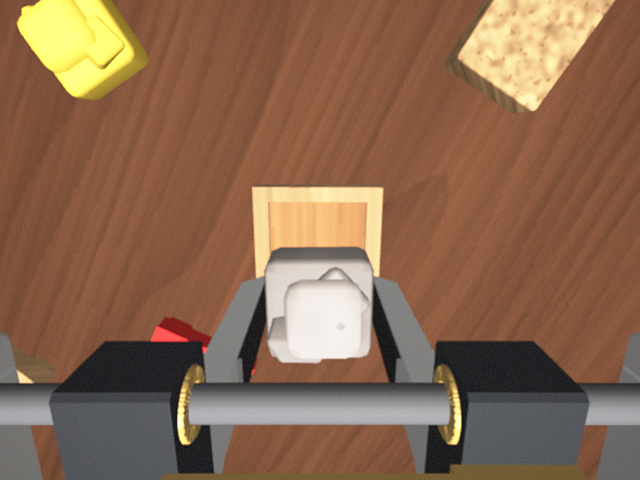

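The square stone (320,303) is aligned above its stand, whose far corners are at (252,187) and (383,187). I'll get the stand's centre from those.

Run:
```python
from vis import *
f=pickle.load(open("w6.pkl","rb"))
a,b=[unproj(f,u,.024)[:2] for u in((252,187),(383,187))];L=np.linalg.norm(b-a);d=(b-a)/L
for n in([d[1],-d[0]],[-d[1],d[0]]): print(L,np.degrees(np.arctan2(d[1],d[0])),(a+b)/2+.043*np.array(n))
```

```text
0.08629581877157967 26.101162587953663 [0.65000397 0.14307996]
0.08629581877157967 26.101162587953663 [0.61216763 0.22030956]
```

Emit:
send_rows --offset '[[0, 0, 15], [0, 0, 35], [0, 0, 50], [0, 0, 60], [0, 0, 66], [0, 0, 69], [0, 0, 70], [0, 0, 70], [0, 0, 70], [0, 0, 70]]' --turn '[[0, 0, 0], [0, 0, 0], [0, 0, 0], [0, 0, 0], [0, 0, 0], [0, 0, 0], [0, 0, 0], [0, 0, 0], [0, 0, 0], [0, 0, 0]]' --hand '[0.4, 0.4, 0.4, 0.4, 0.4, 0.4, 0.4, 0.4, 0.4, 0.4]'

```text
time: 13.05
position: [0.6518, 0.1434, 0.0302]
tcp_rot: [0.529, 0.848, 0.0, 0.001]
ft_force: [0.6, -0.5, -1.7]
finger_gap: 0.529
grip_force: 30.0
```

Emit:
send_rows --offset '[[0, -1, 1.5], [0, -1, 1.5], [0, -1, 1.5], [0, -1, 1.5], [0, -1, 1.5], [0, -1, 1.5], [0, -1, 1.5], [0, -1, 1.5], [0, -1, 1.5], [0, -1, -10], [0, -1, -40], [0, -1, -80], [0, -1, -80], [0, -1, -80]]' --turn '[[0, 0, 0], [0, 0, 0], [0, 0, 0], [0, 0, 0], [0, 0, 0], [0, 0, 0], [0, 0, 0], [0, 0, 0], [0, 0, 0], [0, 0, 0], [0, 0, 0], [0, 0, 0], [0, 0, 0], [0, 0, 0]]' --hand '[0.4, 0.4, 0.4, 0.8, 0.8, 0.8, 0.8, 0.8, 0.8, 0.85, 1, 1, 1, 1]'

```text
time: 14.45
position: [0.6519, 0.1431, 0.1121]
tcp_rot: [0.529, 0.848, 0.001, 0.002]
ft_force: [-0.7, 0.1, -0.6]
finger_gap: 1.001
grip_force: 0.0
```

```bash
for a in 26 70 100; do python3 go.py 375.8 284.6 105 $a;done;  python3 - <<'E'
from bench import cams
import cv2,pickle
f=cams.grab_frame("wrist");cv2.imwrite("pics/w7.png",f["image"][150:400,200:450]);pickle.dump(f,open("w7.pkl","wb"))
E
```

```text
offset [ 248.5 -185.8    5.9] turn [0.2 0.1 0.1] j6 -0.37 -> 0.19 t 14.45
offset [ 248.5 -185.8    5.9] turn [  0.2   0.2 -43.9] j6 -0.37 -> -0.57 t 14.45
offset [ 248.5 -185.8    5.9] turn [  0.1   0.2 -73.9] j6 -0.37 -> -1.1 t 14.45
```

View pics/w7.png

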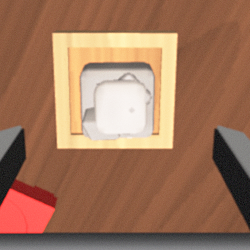

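The square stone is seated upright in its recess (118,98 in the crop). The large round stone is next.

Emit:
send_rows --offset '[[20, -15, 0], [45, -34, 0], [75, -56, 0], [105, -79, 0], [135, -101, 0], [165, -123, 0], [195, -146, 0], [220, -165, 0], [238, -178, 3], [246, -184, 6], [248, -186, 6], [248, -186, 6], [248, -186, 6], [248, -186, 6]]' --turn '[[0, 0, 0], [0, 0, 0], [0, 0, 0], [0, 0, 0], [0, 0, 0], [0, 0, 0], [0, 0, 0], [0, 0, 0], [0, 0, 0], [0, 0, 0], [0, 0, 0], [0, 0, 0], [0, 0, 0], [0, 0, 0]]' --hand '[1, 1, 1, 1, 1, 1, 1, 1, 1, 1, 1, 1, 1, 1]'

```text
time: 15.9
position: [0.3754, 0.2836, 0.1036]
tcp_rot: [0.53, 0.848, 0.0, 0.0]
ft_force: [0.6, 0.1, 0.2]
finger_gap: 0.999
grip_force: 0.0
```

```bash
python3 go.py 375.8 284.6 10.5 26
python3 - <<'E'
from vis import *
from bench import cams
f=cams.grab_frame("wrist");cv2.imwrite("pics/w8.png",f["image"])
p,c=fit("stone_large_round",[f],proj(f,np.array([[.3758,.2846,.02]]))[0],[0],S=2);print(p,c)
E
```

```text
offset [ 0.7  0.7 93.1] turn [ 0.  0. -0.] j6 0.01 -> 0.19 t 15.9
[0.37667082 0.28435965 0.0959285 ] 0.04091120409112037
```

View pics/w8.png

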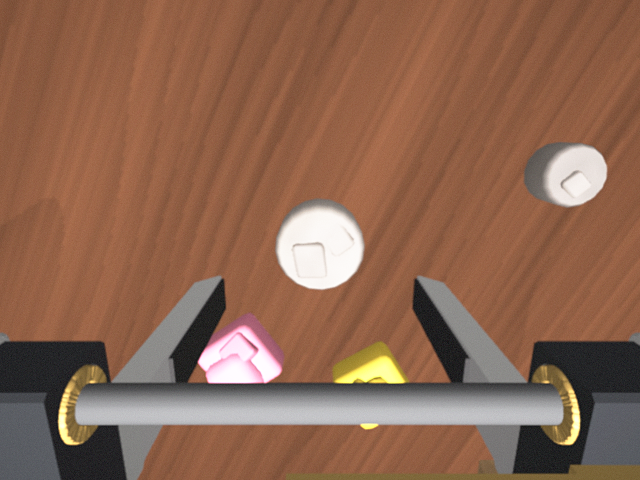

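The large round stone sits at (320,245) between the fingers, and the pink block (240,350) is clear of where the left finger comes down. Descending to grip.

Emit:
send_rows --offset '[[0, 0, 30], [1, 1, 60], [1, 1, 80], [1, 1, 90], [1, 1, 93], [1, 1, 93], [1, 1, 93], [1, 1, 93], [1, 1, 93], [1, 1, 93], [1, 1, 93], [1, 1, 93], [1, 1, 93]]' --turn '[[0, 0, 0], [0, 0, 0], [0, 0, 0], [0, 0, 0], [0, 0, 0], [0, 0, 0], [0, 0, 0], [0, 0, 0], [0, 0, 0], [0, 0, 0], [0, 0, 0], [0, 0, 0], [0, 0, 0]]' --hand '[1, 1, 1, 1, 1, 1, 1, 0.5, 0.5, 0.5, 0.5, 0.5, 0.5]'

```text
time: 17.25
position: [0.3749, 0.2854, 0.0106]
tcp_rot: [0.529, 0.848, 0.0, 0.0]
ft_force: [-1.1, -0.5, 0.8]
finger_gap: 0.65
grip_force: 30.0
```

```bash
python3 go.py 446.3 -78.6 105 26
```

```text
offset [-358.3  -95.8  -94.4] turn [ 0.  -0.   0.1] j6 0.01 -> -0.63 t 17.25
```

Emit:
send_rows --offset '[[0, 0, -20], [0, 0, -45], [0, 0, -75], [0, 0, -95], [-20, -5, -95], [-50, -13, -95], [-85, -23, -95], [-120, -32, -95], [-155, -41, -95], [-190, -51, -95], [-225, -60, -95], [-260, -70, -95], [-295, -79, -95], [-325, -87, -95], [-345, -92, -95], [-355, -95, -95], [-358, -96, -95], [-358, -96, -95], [-358, -96, -95]]' --turn '[[0, 0, 0], [0, 0, 0], [0, 0, 0], [0, 0, 0], [0, 0, 0], [0, 0, 0], [0, 0, 0], [0, 0, 0], [0, 0, 0], [0, 0, 0], [0, 0, 0], [0, 0, 0], [0, 0, 0], [0, 0, 0], [0, 0, 0], [0, 0, 0], [0, 0, 0], [0, 0, 0], [0, 0, 0]]' --hand '[0.5, 0.5, 0.5, 0.5, 0.5, 0.5, 0.5, 0.5, 0.5, 0.5, 0.5, 0.5, 0.5, 0.5, 0.5, 0.5, 0.5, 0.5, 0.5]'

```text
time: 19.15
position: [0.4453, -0.0774, 0.1051]
tcp_rot: [0.529, 0.849, 0.0, -0.001]
ft_force: [0.1, -0.2, -3.3]
finger_gap: 0.651
grip_force: 30.0
```

```bash
python3 go.py 446.3 -78.3 29 26
python3 - <<'E'
from bench import cams
import cv2,pickle
f=cams.grab_frame("wrist");cv2.imwrite("pics/w9.png",f["image"]);pickle.dump(f,open("w9.pkl","wb"))
E
```

```text
offset [-1.4  0.5 76.1] turn [-0.  -0.1  0.1] j6 -0.82 -> -0.63 t 19.15
```

View pics/w9.png

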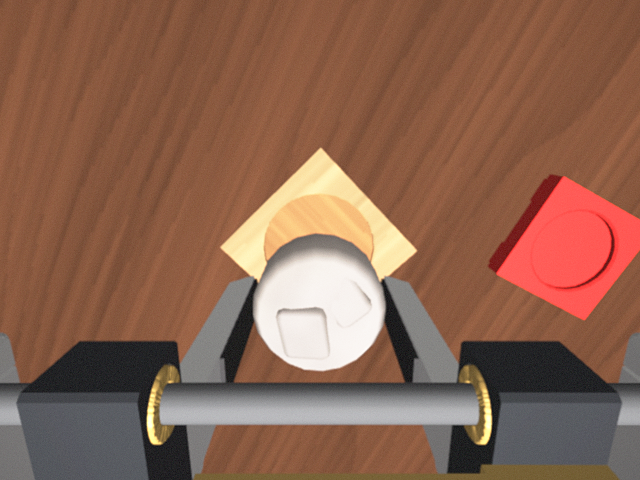

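The large round stone (320,302) is over its stand, whose corners are at (221,248), (416,250) and (321,149).

Run:
```python
from vis import *
f=pickle.load(open("w9.pkl","rb"))
a,b=[unproj(f,u,.024)[:2] for u in((221,248),(416,250))];print(np.linalg.norm(b-a),(a+b)/2)
```

```text
0.13733372201897912 [ 0.44640337 -0.07849436]
```

Emit:
send_rows --offset '[[0, 0, 15], [-1, 0, 40], [-1, 0, 55], [-1, 0, 66], [-1, 0, 72], [-1, 0, 75], [-1, 0, 76], [-1, 0, 76], [-1, 0, 76], [-1, 0, 76]]' --turn '[[0, 0, 0], [0, 0, 0], [0, 0, 0], [0, 0, 0], [0, 0, 0], [0, 0, 0], [0, 0, 0], [0, 0, 0], [0, 0, 0], [0, 0, 0]]' --hand '[0.5, 0.5, 0.5, 0.5, 0.5, 0.5, 0.5, 0.5, 0.5, 0.5]'

```text
time: 20.2
position: [0.4467, -0.0796, 0.03]
tcp_rot: [0.53, 0.848, 0.0, 0.001]
ft_force: [-0.5, 0.3, -3.1]
finger_gap: 0.648
grip_force: 30.0
```

Emit:
send_rows --offset '[[0, 0, 1.5], [0, 0, 1.5], [0, 0, 1.5], [0, 0, 1.5], [0, 0, 1.5], [0, 0, 1.5], [0, 0, 1.5], [0, 0, 1.5], [0, 0, 1.5], [0, 0, -10], [0, 0, -40], [0, 0, -80], [0, 0, -80], [0, 0, -80]]' --turn '[[0, 0, 0], [0, 0, 0], [0, 0, 0], [0, 0, 0], [0, 0, 0], [0, 0, 0], [0, 0, 0], [0, 0, 0], [0, 0, 0], [0, 0, 0], [0, 0, 0], [0, 0, 0], [0, 0, 0], [0, 0, 0]]' --hand '[0.5, 0.5, 0.5, 0.85, 0.85, 0.85, 0.85, 0.85, 0.85, 0.9, 1, 1, 1, 1]'

```text
time: 21.6
position: [0.4474, -0.0798, 0.1111]
tcp_rot: [0.529, 0.848, 0.0, 0.002]
ft_force: [-0.6, -0.2, -0.5]
finger_gap: 0.998
grip_force: 0.0
```

```bash
for a in 26 60; do python3 go.py 504.2 402.8 105 $a;done
```

```text
offset [408.6 263.    5.7] turn [0.1 0.2 0.1] j6 -0.82 -> 0.22 t 21.6
offset [408.6 263.    5.7] turn [  0.1   0.2 -33.9] j6 -0.82 -> -0.37 t 21.6
```

Emit:
send_rows --offset '[[15, 10, 0], [40, 26, 0], [72, 46, 0], [105, 68, 0], [138, 89, 0], [171, 110, 0], [204, 131, 0], [237, 153, 0], [270, 174, 0], [303, 195, 0], [336, 216, 0], [365, 235, 0], [388, 250, 3], [402, 259, 5], [409, 263, 6], [409, 263, 6], [409, 263, 6], [409, 263, 6]]' --turn '[[0, 0, 0], [0, 0, 0], [0, 0, 0], [0, 0, 0], [0, 0, 0], [0, 0, 0], [0, 0, 0], [0, 0, 0], [0, 0, 0], [0, 0, 0], [0, 0, 0], [0, 0, 0], [0, 0, 0], [0, 0, 0], [0, 0, 0], [0, 0, 0], [0, 0, 0], [0, 0, 0]]' --hand '[1, 1, 1, 1, 1, 1, 1, 1, 1, 1, 1, 1, 1, 1, 1, 1, 1, 1]'

```text
time: 23.4
position: [0.5028, 0.4024, 0.1032]
tcp_rot: [0.53, 0.848, -0.0, -0.0]
ft_force: [0.6, -0.8, -0.9]
finger_gap: 1.001
grip_force: 0.0
```

```bash
python3 go.py 504.2 402.8 10.5 26
python3 - <<'E'
from vis import *
from bench import cams
f=cams.grab_frame("wrist")
p,c=fit("stone_small_round",[f],proj(f,np.array([[.5042,.4028,.02]]))[0],[0],S=2);print(p,c)
E
```

```text
offset [-0.3  1.5 92.7] turn [-0.  0.  0.] j6 0.09 -> 0.22 t 23.4
[ 0.50511517  0.40169433 -0.00504959] 0.07186338841015105
```

Emit:
send_rows --offset '[[0, 0, 30], [1, 2, 60], [1, 2, 80], [1, 2, 90], [1, 2, 93], [1, 2, 93], [1, 2, 93], [1, 2, 93], [1, 2, 93], [1, 2, 93], [1, 2, 93], [1, 2, 93], [1, 2, 93], [1, 2, 93], [1, 2, 93], [1, 2, 93]]' --turn '[[0, 0, 0], [0, 0, 0], [0, 0, 0], [0, 0, 0], [0, 0, 0], [0, 0, 0], [0, 0, 0], [0, 0, 0], [0, 0, 0], [0, 0, 0], [0, 0, 0], [0, 0, 0], [0, 0, 0], [0, 0, 0], [0, 0, 0], [0, 0, 0]]' --hand '[1, 1, 1, 1, 1, 1, 1, 0.3, 0.3, 0.3, 0.3, 0.3, 0.3, 0.3, 0.3, 0.3]'

```text
time: 25.05
position: [0.504, 0.4053, 0.0103]
tcp_rot: [0.529, 0.848, -0.0, -0.0]
ft_force: [-0.7, 0.4, 0.3]
finger_gap: 0.439
grip_force: 30.0
```

```bash
python3 go.py 657.2 -140.5 105 26; python3 go.py 657.2 -140.5 105 -13.4
```

```text
offset [-557.6 -102.2  -94.6] turn [-0.   0.   0.1] j6 0.09 -> -0.66 t 25.05
offset [-557.6 -102.2  -94.6] turn [-0.   0.  39.5] j6 0.09 -> 0.02 t 25.05
```

Emit:
send_rows --offset '[[0, 0, -20], [0, 0, -45], [0, 0, -75], [0, 0, -95], [-20, -4, -95], [-52, -10, -95], [-90, -17, -95], [-130, -24, -95], [-170, -31, -95], [-210, -38, -95], [-250, -46, -95], [-290, -53, -95], [-330, -60, -95], [-370, -68, -95], [-410, -75, -95], [-450, -82, -95], [-490, -90, -95], [-520, -95, -95], [-540, -98, -95], [-550, -100, -95]]' --turn '[[0, 0, 0], [0, 0, 0], [0, 0, 0], [0, 0, 0], [0, 0, 0], [0, 0, 0], [0, 0, 0], [0, 0, 0], [0, 0, 0], [0, 0, 0], [0, 0, 0], [0, 0, 0], [0, 0, 0], [0, 0, 0], [0, 0, 0], [0, 0, 0], [0, 0, 0], [0, 0, 0], [0, 0, 0], [0, 0, 0]]' --hand '[0.3, 0.3, 0.3, 0.3, 0.3, 0.3, 0.3, 0.3, 0.3, 0.3, 0.3, 0.3, 0.3, 0.3, 0.3, 0.3, 0.3, 0.3, 0.3, 0.3]'

```text
time: 27.05
position: [0.6563, -0.1343, 0.1051]
tcp_rot: [0.53, 0.848, -0.0, -0.0]
ft_force: [-0.4, 0.4, -1.3]
finger_gap: 0.438
grip_force: 30.0
```

Emit:
send_rows --offset '[[-4, -1, 0], [-5, -2, 0], [-5, -2, 0], [-5, -2, 0]]' --turn '[[0, 0, 0], [0, 0, 0], [0, 0, 0], [0, 0, 0]]' --hand '[0.3, 0.3, 0.3, 0.3]'

```text
time: 27.45
position: [0.6562, -0.1366, 0.1054]
tcp_rot: [0.529, 0.849, 0.0, -0.0]
ft_force: [-0.3, 0.6, -0.8]
finger_gap: 0.438
grip_force: 30.0
```

```bash
python3 go.py 655.9 -137.8 29 26
python3 - <<'E'
from bench import cams
import cv2,pickle
f=cams.grab_frame("wrist");cv2.imwrite("pics/w10.png",f["image"]);pickle.dump(f,open("w10.pkl","wb"))
E
```

```text
offset [-0.9 -0.8 76.4] turn [-0.  -0.   0.1] j6 -0.79 -> -0.66 t 27.45
```

View pics/w10.png

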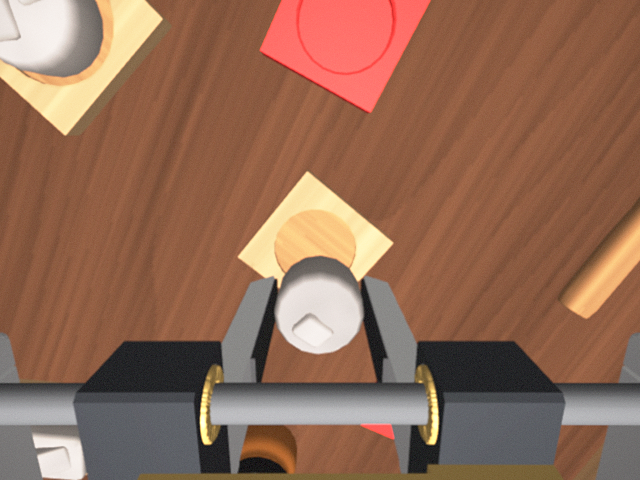

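The small stone (319,305) is over its pale stand, whose corners are at (238,257), (393,242) and (308,172). I'll compare the two centres.

Run:
```python
from vis import *
from scipy.spatial.transform import Rotation as Ro
f=pickle.load(open("w10.pkl","rb"))
a,b=[unproj(f,u,.024)[:2] for u in((238,257),(393,242))];print(np.linalg.norm(b-a),(a+b)/2)
m=np.mean([unproj(f,u,.095+.026)[:2] for u in((276,307),(363,307))],0);print("stone, mid columns",m)
h=mask(f,"stone_x")[240:352,265:375];print(unproj(f,(319,258),.121),unproj(f,(319,352),.121))
```

```text
0.10994626936748503 [ 0.6554013  -0.13929395]
stone, mid columns [ 0.65716679 -0.13612797]
[ 0.64643547 -0.11482657  0.121     ] [ 0.66733081 -0.1573196   0.121     ]
```

Emit:
send_rows --offset '[[-2, -2, 15], [-2, -2, 40], [-2, -2, 55], [-2, -2, 66], [-2, -2, 72], [-2, -2, 75], [-2, -2, 76], [-2, -2, 76], [-2, -2, 76], [-2, -2, 76]]' --turn '[[0, 0, 0], [0, 0, 0], [0, 0, 0], [0, 0, 0], [0, 0, 0], [0, 0, 0], [0, 0, 0], [0, 0, 0], [0, 0, 0], [0, 0, 0]]' --hand '[0.3, 0.3, 0.3, 0.3, 0.3, 0.3, 0.3, 0.3, 0.3, 0.3]'

```text
time: 28.5
position: [0.6561, -0.1409, 0.0303]
tcp_rot: [0.529, 0.848, 0.0, 0.001]
ft_force: [-0.3, -0.1, -1.2]
finger_gap: 0.439
grip_force: 30.0
```

Emit:
send_rows --offset '[[1, 0, 1.7], [1, 0, 1.7], [1, 0, 1.7], [1, 0, 1.7], [1, 0, 1.7], [1, 0, 1.7], [1, 0, 1.7], [1, 0, 1.7], [1, 0, 1.7], [1, 0, -10], [1, 0, -40], [1, 0, -80], [1, 0, -120], [1, 0, -150], [1, 0, -150]]' --turn '[[0, 0, 0], [0, 0, 0], [0, 0, 0], [0, 0, 0], [0, 0, 0], [0, 0, 0], [0, 0, 0], [0, 0, 0], [0, 0, 0], [0, 0, 0], [0, 0, 0], [0, 0, 0], [0, 0, 0], [0, 0, 0], [0, 0, 0]]' --hand '[0.3, 0.3, 0.3, 0.75, 0.75, 0.75, 0.75, 0.75, 0.75, 0.8, 1, 1, 1, 1, 1]'

```text
time: 30.0
position: [0.6592, -0.1411, 0.1877]
tcp_rot: [0.529, 0.848, 0.002, 0.007]
ft_force: [0.7, -0.8, 0.6]
finger_gap: 1.002
grip_force: 0.0
```

Run:
```python
from vis import *
from bench import cams
f=cams.grab_frame("wrist");g=cams.grab_frame("side");t=cams.grab_frame("top")
cv2.imwrite("pics/w11.png",np.hstack([np.vstack([cv2.resize(f["image"],(400,300)),cv2.resize(t["image"][180:380,220:560],(400,300))]),cv2.resize(g["image"][110:330,240:420],(400,600))]))
```

```text
(no output)
```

View pics/w11.png

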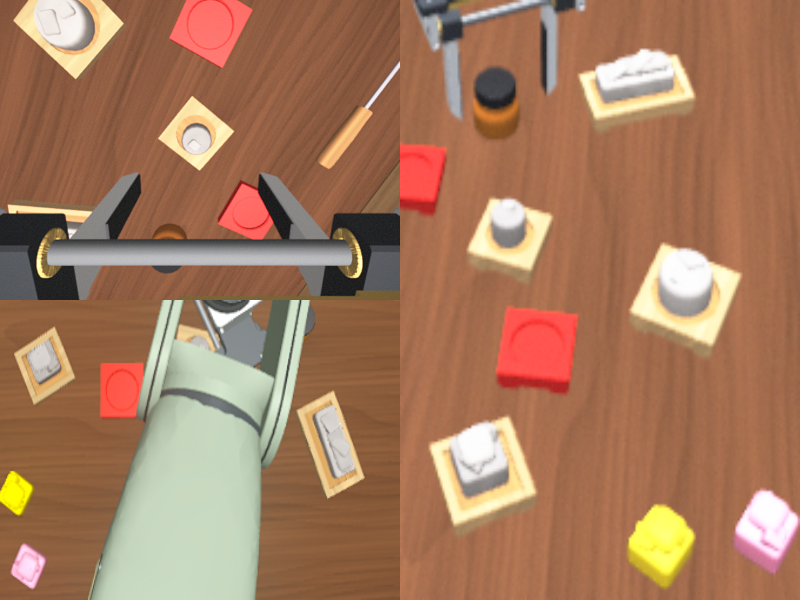

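All four stones look seated, at side-view crop positions (637,75), (508,222), (685,282) and (480,458). I'll fit their final poses at recess height to check.

Run:
```python
from vis import *
from bench import cams
res=pickle.load(open("res.pkl","rb"));fs={n:cams.grab_frame(n) for n in("side","wrist")}
for n in list(M):
    if not n.startswith("stone"): continue
    s=n.replace("stone","stand");M[n]=M[n]+[0,0,.018]
    for v in ("side","wrist"):
        f=fs[v];uv=proj(f,np.r_[res[s][:2],.02][None])[0]
        if v=="wrist" and "small" not in n: continue
        p,c=fit(n,[f],uv,[res[s][2]],S=4);q,cq=fit(s,[f],uv,[res[s][2]],S=4)
        print(n,v,((p-q)[:2]*1000).round(1),np.degrees(p[2]-q[2]).round(1),round(c,3),round(cq,3))
```

```text
stone_small_round side [3.9 5.8] 0.3 0.24 0.482
stone_small_round wrist [ 2.1 -2.5] 4.3 0.113 0.017
stone_large_round side [3.3 6.8] 5.7 0.227 0.486
stone_long side [ 6.1 11.2] 4.6 0.277 0.628
stone_square side [0.5 5. ] -4.9 0.133 0.5
```

The small stone is about 3 mm off centre. The side-view stand fits are unreliable because the stones cover the stands. The close-up checks put the long stone within about 4 mm, and the square and large stones look well inside their recesses. I'm handing in.

```bash
python3 -c "
from bench import job
print(job.finish_job())"
```

```text
the job is handed in; nothing more can be done
None
```

I handed the job in with all four grey stones released in their matching stands, the arm clear of everything, and the jar and cork never touched; the hand-in gave no verdict back.

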